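# Set the splash screen's kickstand and hold the screen upright

### The arm

A 7-joint arm with a two-finger parallel gripper is mounted at the origin on a cart in front of the work surface, level with it; the furniture and walls round the work are solid. World frame = base frame: x ahead of the robot, y to its left, z up, the work surface at z = 0. Lengths are in mm, angles in rad, forces in N, time in s.
With the tool pointing down it reaches from about 350 to 900 mm from the base axis. Payload 8.1 kg.
Tool frame: the origin (TCP) lies on the mounting face of the last link; the fingertips stand 173 mm ahead of it and the grasp point (between the pads) lies 155 mm ahead of it; z points along the fingers, y is the direction in which the jaws open and shut (so a half turn about z gives the same grasp; the last joint's range is limited). The gripper opens to 85 mm and grips with 20 to 120 N. Pads are 22 mm wide; open, the fingers measure 114 mm over their backs; the gripper's body (76 mm by 85 mm) begins 54 mm behind the grasp point. The pads swing forward as they close: fully open they stand 13 mm farther back than shut.
Start: joints at [-1.374, 0.434, 0.025, 1.573, -0.012, 1.134, -0.075], TCP at [184.604, 597.122, 404.723] pointing down, gripper open.
Joint ranges: [-2.62, 2.62], [-0.44, 2.09], [-1.27, 1.32], [0.08, 2.57], [-1.32, 4.46], [0.12, 2], [-2.74, 2.74]. Speed limits (rad/s): [2.22, 2.22, 3.01, 3.01, 3.14, 3.14, 3.14].

### API

Orientations are given as a rotation vector (axis times angle).
In Python, from station import r gives the robot as it stands.
- The arm moves only by the shell command python3 -m creep 'ROWS' [FORCE]. ROWS is text: rows parted by semicolons, each of 7 numbers parted by spaces: the shift along the tool's x, y, z in m, then the turn, a rotation vector about the tool's x, y, z in rad, then the finger opening in m, from 0 to 0.0854. A call has 1 to 12 rows; each row shifts and turns the commanded pose from where the row before left it, along the tool's axes as they then stand; what a row does not reach is not made up. A row lasts 1/8 s, in which the tool goes at most 62.5 mm and 10.7 degrees, less where a joint would pass 70% of its speed; a pose out of reach is approached as far as the arm can. A call with a gripper value outside its range is refused whole. The fingers move at their own pace and stop on an object; FORCE is the grip in N (left out, the last holds). Time passes only in rows, so rows that do not move let the fingers close. It gives the time, the measured TCP pose, the force and the opening at its end, in the units of the state.
- r.sense(): the state, without advancing time (a new reading comes with each control period).
- r.get_image(name): name is "scene" or "top" or "wrist"; returns a dict with "frame" (384x512x3 uint8, blue, green, red), "depth" (384x512 float32, mm along the optical axis (not along the pixel's ray), 0 where there is no reading), "camera_matrix" (3x3 intrinsics, pixels), "cam_to_world" (4x4, takes a point from camera to world coordinates). Camera axes: x right, y down, z forward; pixel columns grow to the right and rows downward; lengths in mm; the calibration is good to about 2 mm. A picture is of the moment at which its call begins.
- r.sign_off(): hands the job in, once; it reports no verdict.
Trained networks look in a picture, given as the dict that the camera call returned (one of the last four; its "shot" number tells which), for a name from the list of things; names that differ only in an ending like _2 or _b are one class to them, and where a whole thing is asked for, a point or a joint stands for the part that bears it (a point fixed in the world has none). Each returns a list of dicts, best first, with "p" (0 to 1); they miss things now and then, are a little off and sometimes report something else, mostly with a low value. They report only what shows in the picture. A call takes as long as a camera call.
- r.look_for(picture, name): "uv" ([column, row] in pixels, amid what is visible of it).
- r.landmark_of(picture, name): "uv" ([column, row] in pixels: a listed point, or the origin of a listed thing).
The state is a dict: "clock": time; "joint_pos": joint angles; "joint_vel": joint speeds; "effort": joint torques, N m; "ee_pos": TCP position; "ee_rot": TCP orientation; "ft_force": force on the tool from outside, world axes, zero at the start; "ft_torque": the same for the moment, N m; "gripper_width": finger opening in mm.
Only numpy, scipy, OpenCV 4.12 (cv2) and the standard library are available. Lean on these libraries where they do the work, as an engineer would, in place of code of your own. Each camera call takes 0.05 s, during which the arm holds its last target. There are 200 camera calls.

### The job

The small bench splash screen is leaning back on its rear rests with its yellow kickstand folded up. Flip the kickstand up over its top centre and toward the robot, until it drops fully down against its lower stop; then take the screen by the black grip in the middle of its top bar, bring it upright and finish while still gripping it and holding it steadily upright, clear of its front and rear rests, so that a colleague can tighten the hinge. Do not let the screen tip forward onto its front rests, and leave the other things on the bench where they are.

Things in the scene. Friction and masses are not known exactly. Their poses are not given: they have to be found in the camera images.
- screen_base: dark steel foot plate of the splash screen, fixed to the bench, 170 (x) x 225 (y) x 12 mm; origin at the centre of its underside. x points to the back of the screen (roughly away from the robot), y to its left, where the kickstand is; turned at most 0.3 rad about z. The screen's hinge axis runs along y, 25 mm above the origin. Rubber-headed rests under the side tubes rise to 104 mm
- screen (a joint): lean of the screen about the hinge in its foot, rad: 0 = upright, positive = leaning back (toward the foot's +x); range -0.14 (on the front rests) to 0.30 (on the rear rests, as at the start). About 0.85 kg with the weight high up: it falls to a rest whenever it is not held. The hinge turns freely
- grip (a point): centre of the black rubber grip sleeve (21 mm diameter, 90 mm long along y) in the middle of the screen's top bar, on the bar's axis, 200 mm from the hinge axis. Axes are the screen's (z up along it, x through it to the back, y along the bar). Below the bar is an open slot, 40 mm high and 180 mm wide, then the clear panel. The screen is 218 mm wide
- kickstand (a joint): kickstand angle about its hub, relative to the screen, rad: 0 = folded (start), leg pointing up and 0.45 rad behind the side tube; grows as it swings up over the top, toward the robot and down; 2.8 = fully down. The toe is weighted: the leg falls back unless pushed past vertical (0.45 + lean, 0.75 at the start), beyond which it drops to its stop by itself. About 1 N at the toe moves it
- hub (a point): centre of the kickstand's hub on the left side tube: on the kickstand's turning axis (parallel to the foot's y), 70 mm above the hinge axis along the screen and 124 mm to the left of the screen's middle; axes are the screen's. The yellow leg turns in the plane 6 mm further left
- toe (a point): middle of the yellow round toe peg at the end of the kickstand leg, on the peg's axis: 15 mm in diameter, it sticks out 46 mm to the left of the leg (along the foot's y); 110 mm from the hub axis and 163 mm left of the screen's middle. Axes are the leg's; at joint 0 parallel to the screen's. It can be pushed with shut fingers from behind (the foot's +x side)
- jar_c_mid (a point): bystander: specimen jar, 49 mm diameter, 68 mm high; centre, half-way up
- acid_bottle_mid (a point): bystander: small amber dropper bottle, 33 mm diameter, 104 mm high; centre, half-way up
- beaker_c_mid (a point): bystander: glass beaker, 72 mm diameter, 90 mm high; centre, half-way up
- lamp_box_mid (a point): bystander: small yellow carton, 45 x 45 x 52 mm; centre, half-way up
- tap_top (a point): highest point of the fixed tap beside the sink, a smooth steel swan-neck 385 mm high that never moves: its pipe rises 105 mm to the left (+y) of this point, arches over along y, and its outlet ends 110 mm to the right (-y) of it, 240 mm above the bench. Keep the arm clear of it: go over or in front of it. Always at this place

How it is judged:
By the outcome, as a careful person would: the job done as asked, in the order asked, and still so for the second after the job is handed in, while the arm keeps its last pose, push and grip.
It also fails if it takes over 54 s, if anything falls off the work surface, if the arm or the gripper's body presses on something with over 40 N, if the wrist force passes 120 N, or if a joint passes its speed limit or range.

## Working session

There is one attempt and no reset: what is moved stays moved. The work goes in short steps, Python scripts to look and compute and a shell command to move; the robot and the scene stay as the last step left them, time stands still between calls to the robot, and variables do not carry over. Pictures are saved under pics/ and viewed, about 8 in all and at most 12, crops included, and the job is handed in when it is done.

```bash
ls; mkdir -p pics; cat > h.py <<'E'
from station import r
import numpy as np, cv2
from scipy.spatial.transform import Rotation as R
def world(im,uv,d=None):
    K=im["camera_matrix"];u,v=uv
    if d is None:
        p=im["depth"][max(0,int(v)-1):int(v)+2,max(0,int(u)-1):int(u)+2];p=p[p>0]
        if not len(p): return None
        d=np.median(p)
    c=np.array([(u-K[0,2])*d/K[0,0],(v-K[1,2])*d/K[1,1],d,1]);return (im["cam_to_world"]@c)[:3].round(1)
def pix(im,p):
    c=np.linalg.inv(im["cam_to_world"])@np.r_[p,1];q=im["camera_matrix"]@c[:3];return (q[:2]/q[2]).round(0)
E
python3 - <<'E'
from h import *
ims={n:r.get_image(n) for n in("scene","top")}
cv2.imwrite("pics/a.png",np.vstack([ims["scene"]["frame"],ims["top"]["frame"]])[:, :])
for n,im in ims.items():
    print(n,im["cam_to_world"][:3,3])
    for t in["screen_base","grip","hub","toe","jar_c_mid","acid_bottle_mid","beaker_c_mid","lamp_box_mid","tap_top"]:
        for x in r.landmark_of(im,t)[:1]: print(t,np.round(x["uv"]),round(x["p"],2),world(im,x["uv"]))
s=r.sense();print(s)
E
python3 -c "
import cv2;a=cv2.imread('pics/a.png');cv2.imwrite('pics/a1.png',cv2.resize(a,(450,600*a.shape[0]//a.shape[0]))) if 0 else None"
```

```text
pics
scene [1903.39451924  304.83841741  927.45477824]
screen_base [199. 222.] 0.9 [ 517.1 -219.6   10.2]
grip [190. 181.] 0.58 [ 580.3 -221.4  225.4]
hub [342. 142.] 0.71 [-1663.2   296.6  -409.7]
toe [232. 202.] 0.68 [601.3 -58.5 171.6]
jar_c_mid [349. 263.] 0.54 [709.7 367.9  62.2]
acid_bottle_mid [323. 260.] 0.7 [708.9 284.1  55. ]
beaker_c_mid [299. 257.] 0.61 [748.1 206.9  81.7]
lamp_box_mid [136. 234.] 0.47 [ 694.8 -403.    41.1]
tap_top [343. 147.] 0.88 [465.5 306.  368.4]
top [ 389.07183135  -14.30620037 1599.53356119]
screen_base [307. 207.] 0.83 [ 512.1 -228.5   13.5]
grip [312. 186.] 0.74 [ 575.2 -220.6  225.9]
hub [279. 202.] 0.64 [ 523.5 -103.6  106.9]
toe [270. 186.] 0.45 [602.1 -70.8   1.6]
jar_c_mid [164. 168.] 0.49 [666.9 375.7  68.1]
acid_bottle_mid [186. 158.] 0.52 [701.  281.1  93. ]
beaker_c_mid [208. 161.] 0.73 [710.7 199.    2.9]
lamp_box_mid [352. 168.] 0.6 [ 672.2 -413.9   54.1]
tap_top [156. 216.] 0.8 [449.8 313.6 383.7]
{'clock': 1.0, 'joint_pos': array([-1.3736032 ,  0.43445524,  0.02499171,  1.57322894, -0.01158103,
        1.13399293, -0.07508219]), 'joint_vel': array([ 0.00109891, -0.00129883, -0.00040153, -0.00031023,  0.00072681,
       -0.00108605,  0.00139933]), 'effort': array([ 7.50806657e-05, -6.70297265e+01,  1.02408070e+00, -3.16562963e+01,
        1.56011456e-02,  2.05196760e-03,  4.07174002e-05]), 'ee_pos': array([184.59853261, 597.1073653 , 404.73936143]), 'ee_rot': array([4.69228602e-01, 3.10632361e+00, 9.20387692e-05]), 'ft_force': array([-0.60959413,  0.39828473,  0.3499063 ]), 'ft_torque': array([1.66617771e-02, 6.95526793e-03, 2.72012100e-05]), 'gripper_width': 85.27949060548804}
```

View images.

```bash
python3 - <<'E'
from h import *
a=r.get_image("scene");b=r.get_image("top")
A=cv2.resize(a["frame"][90:300,110:390],None,fx=2,fy=2);B=cv2.resize(b["frame"][140:260,140:380],(560,280))
cv2.imwrite("pics/a1.png",np.vstack([cv2.resize(A,(560,320)),B]))
# top bar points in both images
for im in(a,b):
    K=im["camera_matrix"];d=im["depth"];v,u=np.nonzero(d>0);z=d[v,u]
    P=(im["cam_to_world"]@np.c_[(u-K[0,2])*z/K[0,0],(v-K[1,2])*z/K[1,1],z,np.ones(len(z))].T)[:3].T
    m=(P[:,2]>205)&(P[:,2]<240)&(abs(P[:,0]-576)<45)&(abs(P[:,1]+222)<125)
    Q=P[m];print(len(Q),Q.mean(0),np.polyfit(Q[:,1],Q[:,0],1),Q[:,1].min(),Q[:,1].max(),Q[:,2].max())
    col=im["frame"][v,u].astype(int);y=(col[:,0]<110)&(col[:,1]>120)&(col[:,2]>150)&(P[:,2]>70)&(abs(P[:,0]-570)<80)&(abs(P[:,1]+80)<70)
    Q=P[y];print("yellow",len(Q),Q.min(0) if len(Q) else'',Q.max(0) if len(Q) else '')
    for q in ([576,-222,216],): print(pix(im,q))
T=R.from_rotvec(r.sense()["ee_rot"]).as_matrix();print(T.round(2))
E
```

```text
293 [ 581.63388234 -218.64132938  217.95351788] [-1.30013293e-01  5.53207603e+02] -322.52936956530834 -115.4126031668057 227.23802281731298
yellow 28 [588.15555737 -91.73388357 170.56922023] [603.07856233 -34.85823524 180.96381137]
[191. 183.]
290 [ 573.69188376 -220.0018325   222.71574935] [-1.21272088e-01  5.47011802e+02] -328.497312881364 -117.05240921644369 234.1682133680547
yellow 110 [ 507.8255645  -101.00062694   93.97004356] [598.27470024 -34.39232752 185.10787537]
[312. 186.]
[[-0.96  0.3   0.  ]
 [ 0.3   0.96  0.  ]
 [ 0.    0.   -1.  ]]
```

View pics/a1.png

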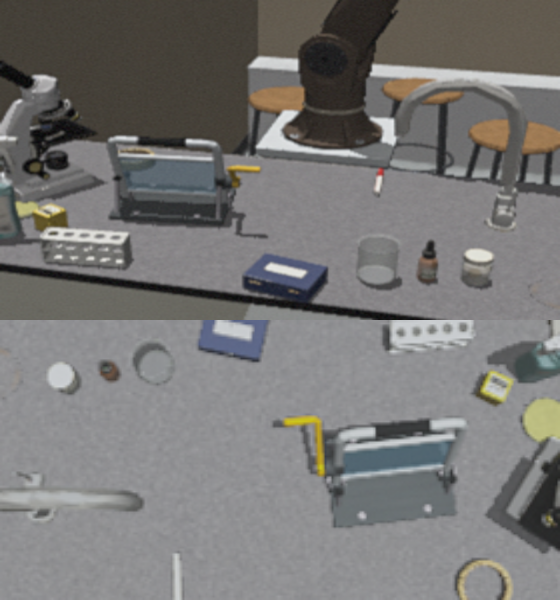

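```bash
cat >> h.py <<'E'
from scipy.linalg import logm,expm
B=np.array([514.5,-227,0]);YAW=.125
def foot(p,lean=0): # foot coords, tool aligned with screen at lean -> 4x4 target in world
    F=R.from_euler("z",YAW).as_matrix();T=np.eye(4)
    T[:3,:3]=F@R.from_euler("y",lean).as_matrix()@np.array([[0,1,0],[1,0,0],[0,0,-1.]]);T[:3,3]=B+F@np.array(p,float);return T
def now():
    s=r.sense();T=np.eye(4);T[:3,:3]=R.from_rotvec(s["ee_rot"]).as_matrix();T[:3,3]=s["ee_pos"];return T
def plan(T0,T1,n):
    S=expm(np.real(logm(np.linalg.inv(T0)@T1))/n);print(n,"x",(S[:3,3]/1000).round(4),R.from_matrix(S[:3,:3]).as_rotvec().round(4));return T1
E
python3 - <<'E'
from h import *
t=now();a=t.copy();a[:3,3]=[340,170,560]
plan(t,a,11);plan(a,foot([165,172,560]),11)
E
```

```text
11 x [-0.025  -0.0329 -0.0141] [-0.  0.  0.]
11 x [-0.0352  0.0088 -0.    ] [ 0.     -0.      0.1042]
```

```bash
python3 -m creep '-.025 -.033 -.014 0 0 0 .08;-.025 -.033 -.014 0 0 0 .06;-.025 -.033 -.014 0 0 0 .04;-.025 -.033 -.014 0 0 0 .02;-.025 -.033 -.014 0 0 0 0;-.025 -.033 -.014 0 0 0 0;-.025 -.033 -.014 0 0 0 0;-.025 -.033 -.014 0 0 0 0;-.025 -.033 -.014 0 0 0 0;-.025 -.033 -.014 0 0 0 0;-.025 -.033 -.014 0 0 0 0'
python3 - <<'E'
from h import *
plan(now(),foot([165,172,560]),11)
E
```

```text
clock: 2.48
ee_pos: [340.3, 167.5, 559.4]
ee_rot: [0.469, 3.106, 0.001]
ft_force: [1.0, 0.6, -0.2]
gripper_width: 0.2
11 x [-0.035   0.0089 -0.0001] [ 1.000e-04 -0.000e+00  1.042e-01]
```

```bash
python3 -m creep '-.035 .009 0 0 0 .104 0;-.035 .009 0 0 0 .104 0;-.035 .009 0 0 0 .104 0;-.035 .009 0 0 0 .104 0;-.035 .009 0 0 0 .104 0;-.035 .009 0 0 0 .104 0;-.035 .009 0 0 0 .104 0;-.035 .009 0 0 0 .104 0;-.035 .009 0 0 0 .104 0;-.035 .009 0 0 0 .104 0;-.035 .009 0 0 0 .104 0'
python3 - <<'E'
from h import *
t=plan(now(),foot([165,172,340]),5);plan(t,foot([155,172,328]),1)
im=r.get_image("wrist");cv2.imwrite("pics/w1.png",im["frame"])
for t in["screen_base","grip","hub","toe"]:
    for x in r.landmark_of(im,t)[:1]: print(t,np.round(x["uv"]),round(x["p"],2),world(im,x["uv"]))
for p in([95.7,140,172],[95.7,186,172],[59,0,216]):
    q=foot(p)[:3,3];print(q.round(),pix(im,q))
E
```

```text
clock: 3.85
ee_pos: [658.1, -34.0, 558.5]
ee_rot: [-2.079, -2.355, 0.0]
ft_force: [0.3, 0.3, -0.9]
gripper_width: -0.1
5 x [-0.0003 -0.0003  0.0437] [-0.     -0.     -0.0001]
1 x [-0.    -0.01   0.012] [ 0.  0. -0.]
screen_base [175. 227.] 0.93 [ 567.5 -121.9  206.1]
hub [165. 182.] 0.95 [523.6 -97.8 105.5]
toe [203. 172.] 0.68 [593.  -52.6 179.1]
[592. -76. 172.] [202. 187.]
[586. -31. 172.] [199. 153.]
[ 573. -220.  216.] [174. 297.]
```

View pics/w1.png

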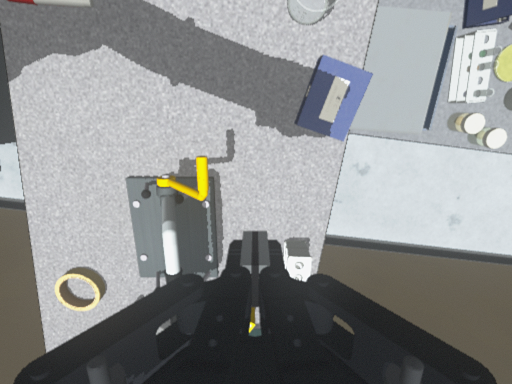

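```bash
python3 -m creep '0 0 .044 0 0 0 0;0 0 .044 0 0 0 0;0 0 .044 0 0 0 0;0 0 .044 0 0 0 0;0 0 .044 0 0 0 0;0 -.01 .010 0 0 0 0;0 -.01 0 0 0 0 0;0 -.01 0 0 0 0 0;0 -.005 0 0 0 0 0'
python3 - <<'E'
from h import *
t=now();print((np.linalg.inv(foot([0,0,0]))@t)[:3,3])
im=r.get_image("scene");cv2.imwrite("pics/s1.png",cv2.resize(im["frame"][120:270,140:290],(600,600)))
E
```

```text
clock: 5.22
ee_pos: [622.2, -38.2, 330.5]
ee_rot: [2.075, 2.356, 0.003]
ft_force: [-0.4, 0.1, 0.0]
gripper_width: 0.3
[ 173.93029287  130.44060608 -330.46707812]
```

View pics/s1.png

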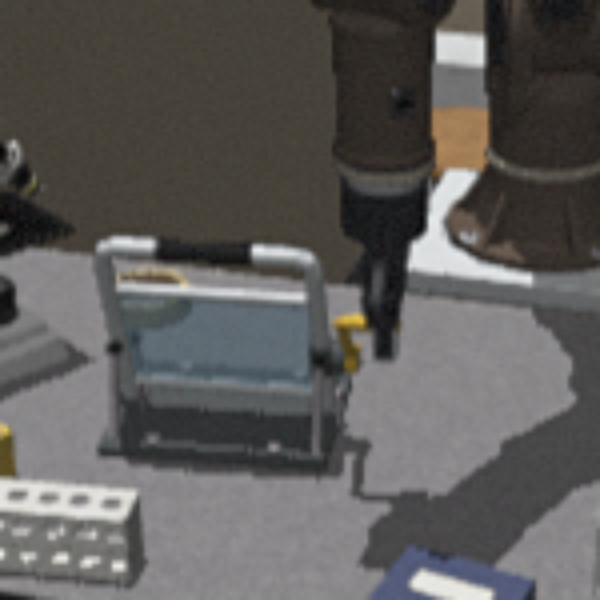

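```bash
python3 -m creep '0 -.008 0 0 0 0 0;0 -.008 0 0 0 0 0;0 -.008 0 0 0 0 0;0 -.008 0 0 0 0 0;0 -.008 0 0 0 0 0;0 -.008 0 0 0 0 0;0 -.008 0 0 0 0 0;0 -.008 0 0 0 0 0;0 -.008 0 0 0 0 0'
python3 - <<'E'
from h import *
t=now();print((np.linalg.inv(foot([0,0,0]))@t)[:3,3])
im=r.get_image("top");b=r.get_image("scene")
cv2.imwrite("pics/s2.png",np.hstack([cv2.resize(b["frame"][140:260,160:260],(400,480)),cv2.resize(im["frame"][150:240,250:345],(400,480))]))
E
```

```text
clock: 6.4
ee_pos: [555.9, -46.3, 334.5]
ee_rot: [2.066, 2.351, 0.02]
ft_force: [11.1, 8.6, 48.1]
gripper_width: 0.0
[ 174.12674757   63.60281614 -334.49863563]
```

View pics/s2.png

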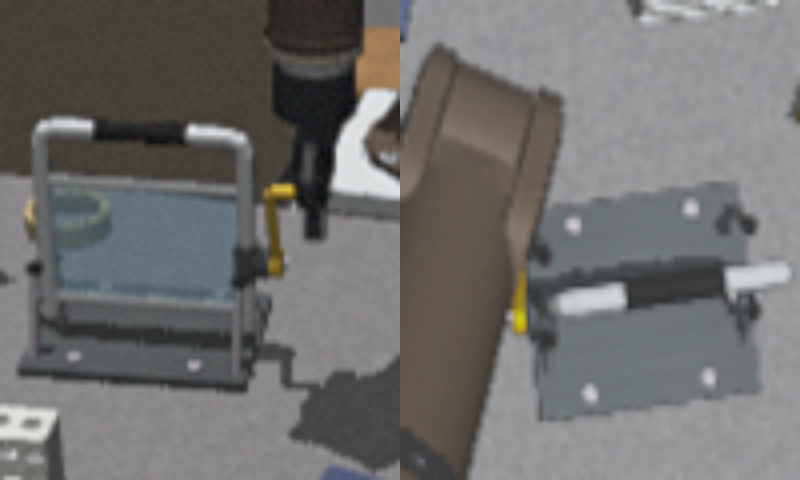

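```bash
python3 - <<'E'
from h import *
F=foot([0,0,0]);iF=np.linalg.inv(F)
for n in("top","scene"):
    im=r.get_image(n);K=im["camera_matrix"];d=im["depth"];v,u=np.nonzero(d>0);z=d[v,u]
    P=(im["cam_to_world"]@np.c_[(u-K[0,2])*z/K[0,0],(v-K[1,2])*z/K[1,1],z,np.ones(len(z))].T)
    Q=(iF@P)[:3].T[:,[1,0,2]]*[1,1,-1]
    m=(abs(Q[:,1])<60)&(abs(Q[:,0])<90)&(Q[:,2]>212)&(Q[:,2]<250);print(n,m.sum(),np.median(Q[m],0),Q[m].max(0))
    col=im["frame"][v,u].astype(int);y=(col[:,0]<110)&(col[:,1]>110)&(col[:,2]>150)&(Q[:,2]>60)&(abs(Q[:,1]-160)<60)&(abs(Q[:,0]-40)<120)
    print("yellow",y.sum(),Q[y].min(0),Q[y].max(0),Q[y][Q[y][:,2].argmax()],Q[y][Q[y][:,2].argmin()])
s=r.sense();print(s["ft_force"],s["clock"])
E
```

```text
top 183 [ -7.119783     0.64310309 233.36130264] [  3.86601902  59.66913302 241.61886894]
yellow 16 [-14.68114387 124.53315316  89.89938955] [ 13.74581893 132.74724239 140.07784358] [ 13.74581893 127.82527327 140.07784358] [-14.68114387 128.42669642  89.89938955]
scene 162 [  1.76093579   2.77458604 228.08681472] [ 11.53656996  59.07233883 236.08913164]
yellow 12 [ 12.09352229 122.23873274  99.57050406] [ 52.29611572 148.15307147 204.24304697] [ 52.29611572 144.6813799  204.24304697] [ 12.09352229 122.23873274  99.57050406]
[ 9.13164737  7.25194248 41.42069165] 6.6
```

```bash
cat >> h.py <<'E'
def check():
    iF=np.linalg.inv(foot([0,0,0]));t=iF@now();s=r.sense();print("tool x',y',z",t[[1,0],3].round(1),-t[2,3].round(1),"F",s["ft_force"].round(1),"t",s["clock"],"w",s["gripper_width"].round(1))
    for n in("top","scene"):
        im=r.get_image(n);K=im["camera_matrix"];d=im["depth"];v,u=np.nonzero(d>0);z=d[v,u]
        P=(im["cam_to_world"]@np.c_[(u-K[0,2])*z/K[0,0],(v-K[1,2])*z/K[1,1],z,np.ones(len(z))].T)
        Q=(iF@P)[:3].T[:,[1,0,2]]*[1,1,-1]
        m=(Q[:,0]>-70)&(Q[:,0]<90)&(abs(Q[:,1])<70)&(Q[:,2]>208)&(Q[:,2]<245)
        if m.sum(): q=np.median(Q[m],0);print(n,m.sum(),"bar",q.round(),"lean",np.arctan2(q[0],q[2]-33).round(3))
        c=im["frame"][v,u].astype(int);y=(c[:,0]<110)&(c[:,1]>110)&(c[:,2]>150)&(abs(Q[:,1]-160)<50)&(abs(Q[:,0])<150)&(Q[:,2]<250)
        if y.sum(): print(" yellow hi/lo",y.sum(),Q[y][Q[y][:,2].argmax()].round(),Q[y][Q[y][:,2].argmin()].round())
E
python3 -m creep '0 .006 .0025 0 0 0 0;0 .0075 .0025 0 0 0 0;0 .0075 .0025 0 0 0 0'; python3 -c "from h import *;check()"
```

```text
clock: 6.98
ee_pos: [577.9, -43.5, 327.6]
ee_rot: [2.065, 2.35, 0.022]
ft_force: [14.1, 6.5, 36.8]
gripper_width: 0.2Traceback (most recent call last):
  File "<string>", line 1, in <module>
    from h import *;check()
                    ~~~~~^^
  File "h.py", line 23, in check
    iF=np.linalg.inv(foot([0,0,0]));t=iF@now();s=r.sense();print("tool x',y',z",t[[1,0],3].round(1),-t[2,3].round(1),"F",s["ft_force"].round(1),"t",s["clock"],"w",s["gripper_width"].round(1))
                                                                                                                                                                   ^^^^^^^^^^^^^^^^^^^^^^^^
AttributeError: 'float' object has no attribute 'round'
```

Still in contact, following back. Continue.

```bash
sed -i 's/s\["gripper_width"\].round(1)/round(s["gripper_width"],1)/' h.py; python3 -c "from h import *;check()"
python3 -m creep '0 .0075 .003 0 0 0 0;0 .0075 .003 0 0 0 0'; python3 -c "from h import *;check()"
```

```text
tool x',y',z [ 85.7 174.2] 327.6 F [14.1  6.5 36.8] t 6.975 w 0.2
top 203 bar [ 19.  -0. 233.] lean 0.094
 yellow hi/lo 38 [ 56. 125. 185.] [  8. 129.   2.]
scene 192 bar [ 29.   1. 227.] lean 0.147
 yellow hi/lo 10 [ 73. 148. 199.] [ 64. 124. 188.]
clock: 7.32
ee_pos: [592.6, -41.7, 321.2]
ee_rot: [2.065, 2.35, 0.021]
ft_force: [15.4, 5.3, 30.5]
gripper_width: -0.2
tool x',y',z [100.6 174.2] 321.2 F [15.4  5.3 30.5] t 7.325 w -0.2
top 199 bar [ 37.  -0. 230.] lean 0.184
 yellow hi/lo 59 [ 76. 127. 185.] [ 13. 129.   1.]
scene 203 bar [ 46.   3. 225.] lean 0.233
 yellow hi/lo 11 [ 88. 135. 189.] [ 79. 122. 179.]
```

```bash

python3 -m creep '0 .007 .0035 0 0 0 0;0 .007 .0035 0 0 0 0;0 .007 .003 0 0 0 0;0 .02 0 0 0 0 0;0 .03 0 0 0 0 0'; python3 - <<'E'
from h import *
check();plan(now(),foot([185,174,309],.3),4)
E
```

```text
clock: 8.05
ee_pos: [656.9, -33.6, 305.3]
ee_rot: [-2.076, -2.356, 0.001]
ft_force: [-0.2, -0.1, 0.9]
gripper_width: -0.2
tool x',y',z [165.4 174.1] 305.3 F [-0.2 -0.1  0.9] t 8.05 w -0.2
top 197 bar [ 60.  -1. 224.] lean 0.304
 yellow hi/lo 97 [ 95. 163. 184.] [ 68. 126.   7.]
scene 202 bar [ 69.   3. 219.] lean 0.353
 yellow hi/lo 5 [106. 138. 179.] [ 97. 125. 173.]
4 x [-0.0002  0.0043 -0.0016] [0.075  0.0002 0.0008]
```

```bash

python3 -m creep '0 .0043 -.0016 .075 0 0 0;0 .0043 -.0016 .075 0 0 0;0 .0043 -.0016 .075 0 0 0;0 .0043 -.0016 .075 0 0 0'; python3 - <<'E'
from h import *
print((now()@[0,0,173,1])[:3], foot([96,163,172])[:3,3])
check()
a=r.get_image("wrist");b=r.get_image("scene")
cv2.imwrite("pics/s3.png",np.hstack([cv2.resize(b["frame"][150:240,180:260],(400,450)),cv2.resize(a["frame"],(400,300))[:, :] if 0 else cv2.copyMakeBorder(cv2.resize(a["frame"],(400,300)),0,150,0,0,0)]))
E
```

```text
clock: 8.65
ee_pos: [674.0, -31.5, 309.4]
ee_rot: [-1.931, -2.192, 0.336]
ft_force: [-0.4, 0.5, -1.4]
gripper_width: 0.1
[622.60223173 -37.98536707 144.31365534] [589.42899451 -53.30300584 172.        ]
tool x',y',z [182.6 174.1] 309.4 F [-0.4  0.5 -1.4] t 8.65 w 0.1
top 198 bar [ 60.   0. 224.] lean 0.304
 yellow hi/lo 115 [ 96. 140. 188.] [124. 180.  -6.]
scene 197 bar [ 68.   2. 220.] lean 0.35
 yellow hi/lo 8 [ 98. 144. 179.] [ 99. 129. 174.]
```

View pics/s3.png

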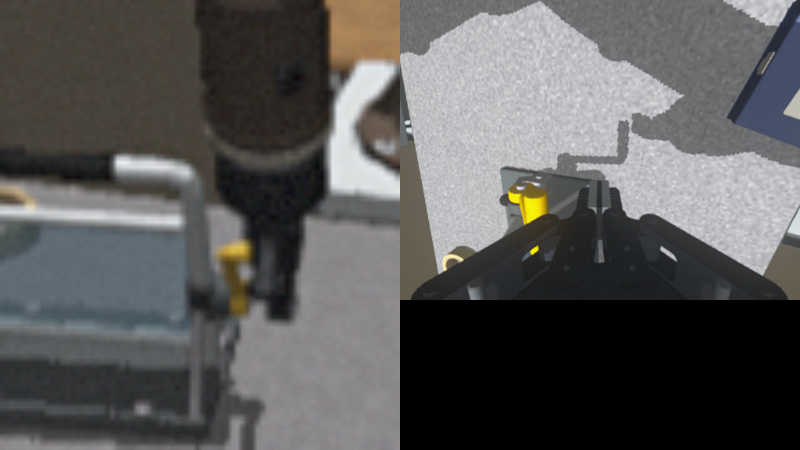

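```bash

python3 -m creep '0 -.012 -.004 0 0 0 0;0 -.012 0 0 0 0 0;0 -.0101 -.0043 0 0 0 0;0 -.0105 -.0033 0 0 0 0;0 -.0108 -.0022 0 0 0 0'; python3 -c "from h import *;check()"
```

```text
clock: 9.48
ee_pos: [625.9, -37.4, 339.9]
ee_rot: [-1.933, -2.196, 0.331]
ft_force: [1.5, 0.0, 0.1]
gripper_width: 0.0
tool x',y',z [134.2 174.2] 339.9 F [1.5 0.  0.1] t 9.475 w 0.0
top 198 bar [ 60.  -1. 224.] lean 0.303
 yellow hi/lo 56 [ 68. 144. 203.] [ 14. 133.  93.]
scene 198 bar [ 69.   3. 220.] lean 0.353
 yellow hi/lo 9 [ 73. 144. 203.] [ 69. 129. 195.]
```

```bash

python3 -m creep '0 -.011 -.0005 0 0 0 0;0 -.011 .0005 0 0 0 0;0 -.011 .0015 0 0 0 0;0 -.0107 .0025 0 0 0 0;0 -.0103 .0035 0 0 0 0;0 -.010 .004 0 0 0 0'; python3 -c "from h import *;check()"
```

```text
clock: 10.32
ee_pos: [561.6, -45.6, 347.0]
ee_rot: [-1.933, -2.195, 0.332]
ft_force: [-0.5, 0.8, -0.5]
gripper_width: -0.3
tool x',y',z [ 69.4 174.1] 347.0 F [-0.5  0.8 -0.5] t 10.325 w -0.3
top 196 bar [ 60.  -1. 224.] lean 0.303
 yellow hi/lo 36 [ -2. 141. 212.] [ 30. 132. 101.]
scene 204 bar [ 68.   3. 220.] lean 0.35
 yellow hi/lo 18 [  4. 145. 205.] [ 35. 130.  96.]
```

```bash

python3 -m creep '0 .005 -.02 0 0 0 0;0 0 -.04 0 0 0 0;0 0 -.04 0 0 0 .02;0 0 -.03 0 0 0 .085;0 0 0 0 0 0 .085'; python3 - <<'E'
from h import *
check()
a=r.get_image("top");b=r.get_image("scene")
cv2.imwrite("pics/s4.png",np.hstack([cv2.resize(b["frame"][140:240,160:260],(400,400)),cv2.resize(a["frame"][150:250,250:350],(400,400))]))
u=[.2955,.955];ap=foot([59+(155+70)*u[0],0,216+(155+70)*u[1]],.3);print(ap[:3,3])
t=plan(now(),ap,6)
E
```

```text
clock: 11.05
ee_pos: [606.2, -40.2, 471.6]
ee_rot: [-1.935, -2.198, 0.329]
ft_force: [0.3, 0.7, -0.8]
gripper_width: 54.6
tool x',y',z [114.3 173.9] 471.6 F [ 0.3  0.7 -0.8] t 11.05 w 54.6
top 198 bar [ 60.  -0. 224.] lean 0.302
 yellow hi/lo 132 [-83. 143. 125.] [ 17. 128.  -2.]
scene 198 bar [ 69.   2. 220.] lean 0.352
 yellow hi/lo 63 [ 27. 125. 108.] [-26. 124.  92.]
[ 639.00840477 -211.35487939  430.875     ]
6 x [-0.0291  0.0038  0.0054] [-0.0003  0.      0.0003]
```

View pics/s4.png

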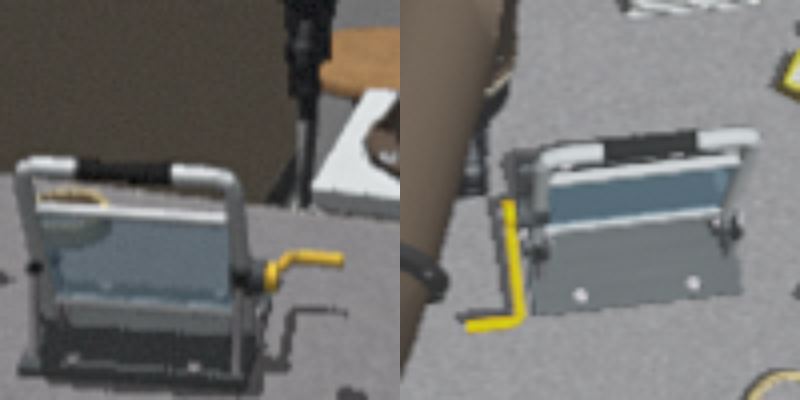

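```bash

python3 -m creep '-.029 .004 .0053 0 0 0 .085;-.029 .004 .0053 0 0 0 .085;-.029 .004 .0053 0 0 0 .085;-.029 .004 .0053 0 0 0 .085;-.029 .004 .0053 0 0 0 .085;-.029 .004 .0053 0 0 0 .085;0 0 0 0 0 0 .085'; python3 - <<'E'
from h import *
check()
im=r.get_image("wrist");cv2.imwrite("pics/w2.png",im["frame"])
for x in r.landmark_of(im,"grip")[:2]: print("grip",np.round(x["uv"]),round(x["p"],2),world(im,x["uv"]))
g=foot([59,0,216],.3)[:3,3];print(g,pix(im,g),"bar in tool frame",(np.linalg.inv(now())@np.r_[g,1]).round(1))
E
```

```text
clock: 12.12
ee_pos: [639.8, -213.4, 430.7]
ee_rot: [-1.936, -2.19, 0.335]
ft_force: [0.5, 0.8, -0.6]
gripper_width: 85.2
tool x',y',z [126.1  -2.2] 430.7 F [ 0.5  0.8 -0.6] t 12.125 w 85.2
top 43 bar [ 60. -53. 224.] lean 0.302
scene 205 bar [ 68.   1. 220.] lean 0.351
 yellow hi/lo 34 [ 31. 125. 106.] [-76. 170.  39.]
grip [252. 214.] 0.81 [ 575.4 -218.7  225.9]
[ 573.03966237 -219.64419073  216.        ] [253. 210.] bar in tool frame [ -1.3  -1.6 226.7   1. ]
```

View pics/w2.png

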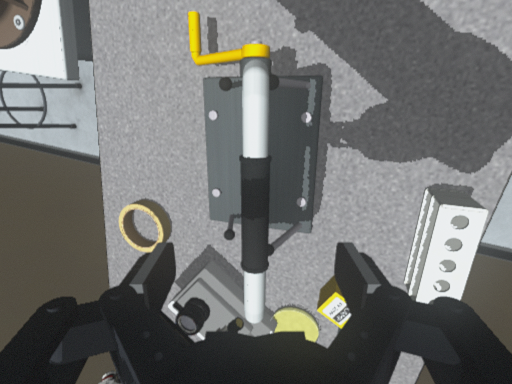

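```bash

python3 -m creep '0 -.0015 .02 0 0 0 .085;0 0 .02 0 0 0 .085;0 0 .02 0 0 0 .085;0 0 .012 0 0 0 .085;0 0 0 0 0 0 .05;0 0 0 0 0 0 .035;0 0 0 0 0 0 .025;0 0 0 0 0 0 .01;0 0 0 0 0 0 .01;0 0 0 0 0 0 .01' 60; python3 - <<'E'
from h import *
check()
g=foot([59,0,216],.3)[:3,3];print("bar in tool",(np.linalg.inv(now())@np.r_[g,1]).round(1))
E
```

```text
clock: 13.58
ee_pos: [618.7, -213.9, 364.7]
ee_rot: [-1.934, -2.197, 0.331]
ft_force: [2.7, 0.8, 5.8]
gripper_width: 19.2
tool x',y',z [105.   0.] 364.7 F [2.7 0.8 5.8] t 13.575 w 19.2
top 62 bar [ 58. -46. 225.] lean 0.295
scene 173 bar [ 69.  10. 219.] lean 0.354
 yellow hi/lo 33 [ 25. 124. 107.] [-77. 133.  40.]
bar in tool [ 1.000e-01 -2.000e-01  1.557e+02  1.000e+00]
```

```bash
python3 - <<'E'
from h import *
t=now();F=foot([0,0,0])[:3,:3];print("tilt",R.from_matrix(F.T@t[:3,:3]).as_rotvec())
plan(t,foot([0,0,380.7]),12)
plan(foot([355.7*np.sin(.3),0,25+355.7*np.cos(.3)],.3),foot([0,0,380.7]),12)
E
```

```text
tilt [ 0.29835772 -0.0008833  -0.00219254]
12 x [ 0.     -0.0089  0.0001] [-0.0249  0.0001  0.0002]
12 x [ 0.     -0.0089  0.0001] [-0.025  0.     0.   ]
```

```bash

python3 -m creep '0 -.0089 .0001 -.025 0 0 .01;0 -.0089 .0001 -.025 0 0 .01;0 -.0089 .0001 -.025 0 0 .01;0 -.0089 .0001 -.025 0 0 .01;0 -.0089 .0001 -.025 0 0 .01;0 -.0089 .0001 -.025 0 0 .01'; python3 -c "from h import *;check()"
```

```text
clock: 14.42
ee_pos: [566.5, -220.4, 376.5]
ee_rot: [-2.008, -2.281, 0.169]
ft_force: [1.7, 1.0, 5.5]
gripper_width: 19.2
tool x',y',z [52.5  0. ] 376.5 F [1.7 1.  5.5] t 14.425 w 19.2
top 5 bar [ 24. -66. 229.] lean 0.124
 yellow hi/lo 3 [ 12. 131. 116.] [  8. 131. 111.]
scene 196 bar [ 38.   5. 225.] lean 0.196
 yellow hi/lo 25 [-71. 175.  38.] [-140.  175.   -2.]
```

```bash

python3 -m creep '0 -.0089 .0001 -.025 0 0 .01;0 -.0089 .0001 -.025 0 0 .01;0 -.0089 .0001 -.025 0 0 .01;0 -.0089 .0001 -.025 0 0 .01;0 -.0089 .0001 -.025 0 0 .01;0 -.0089 .0001 -.025 0 0 .01;0 0 0 0 0 0 .01;0 0 0 0 0 0 .01'; python3 - <<'E'
from h import *
check();t=now();print((t@[0,0,155,1])[:3],(np.linalg.inv(foot([0,0,0]))@t@[0,0,155.,1])[:3], r.sense()["joint_vel"].round(3))
b=r.get_image("scene");a=r.get_image("top")
for n,im in(("s",b),("t",a)):
    for q in("grip","screen_base","toe","hub","lamp_box_mid","beaker_c_mid"):
        for x in r.landmark_of(im,q)[:1]: print(n,q,np.round(x["uv"]),round(x["p"],2),world(im,x["uv"]))
cv2.imwrite("pics/s5.png",np.hstack([cv2.resize(b["frame"][120:270,110:260],(400,400)),cv2.resize(a["frame"][130:260,230:360],(400,400))]))
E
```

```text
clock: 15.52
ee_pos: [514.3, -227.0, 380.2]
ee_rot: [-2.075, -2.358, 0.0]
ft_force: [-0.5, 2.1, 7.6]
gripper_width: 19.0
tool x',y',z [-0.2  0. ] 380.2 F [-0.5  2.1  7.6] t 15.525 w 19.0
top 42 bar [  1.  54. 232.] lean 0.006
 yellow hi/lo 26 [  1. 132. 111.] [-79. 153.  16.]
scene 219 bar [  9.   5. 228.] lean 0.049
 yellow hi/lo 6 [-74. 133.  23.] [-73. 137.  19.]
[ 514.3899869  -226.95533955  225.22756588] [ 5.80278464e-02 -1.03586713e-01 -2.25227566e+02] [-0.001  0.002  0.002 -0.001  0.     0.001  0.001]
s grip [192. 171.] 0.59 [ 554.6 -225.   254.4]
s screen_base [199. 222.] 0.79 [ 508.4 -221.9    8.9]
s hub [227. 204.] 0.76 [ 502.5 -105.4  104.9]
s lamp_box_mid [133. 234.] 0.74 [ 703.8 -412.1   42.7]
s beaker_c_mid [295. 259.] 0.67 [749.8 196.4  74.9]
t grip [313. 204.] 0.49 [ 470.5 -156.5  656.4]
t screen_base [308. 209.] 0.71 [ 455.8 -144.7  665.1]
t toe [274. 229.] 0.67 [416.8 -89.4  23.6]
t hub [282. 208.] 0.69 [ 498.4 -115.4  110.8]
t lamp_box_mid [352. 168.] 0.72 [ 674.5 -414.2   52.9]
t beaker_c_mid [208. 161.] 0.63 [710.  197.5   4.2]
```

View pics/s5.png

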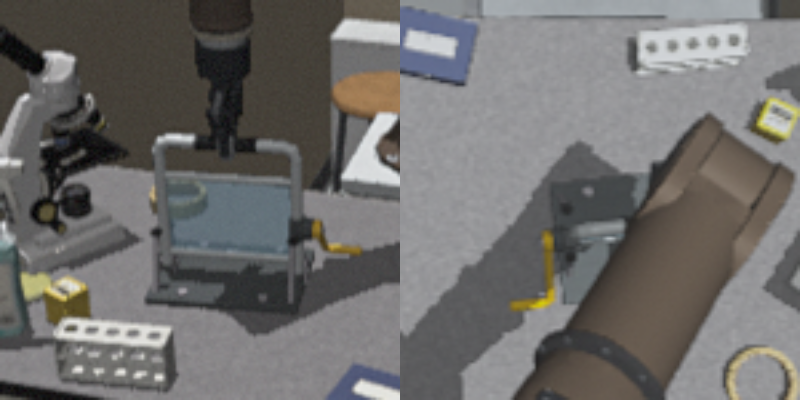

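The screen is upright at a lean of about 0, gripped at 19 mm. The kickstand toe is at its lower stop: measured (-79, 16) against (-78, 18) expected. The bystanders have not moved.

```bash
python3 -c "from station import r;print(r.sign_off())"
```

```text
the job is handed in; nothing more can be done
None
```

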